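# Sort the mixed-up valve bodies onto their kit boards

### The arm

A 7-joint arm with a two-finger parallel gripper is mounted at the origin on the work surface. World frame = base frame: x ahead of the robot, y to its left, z up, the work surface at z = 0. Lengths are in m, angles in rad, forces in N, time in s.
With the tool pointing down it reaches from about 0.35 to 0.9 m from the base axis. Payload 7.2 kg.
Tool frame: the origin (TCP) lies between the finger pads, 19 mm behind the fingertips; this is the grasp point; z points along the fingers, y is the line along which they close (so a half turn about z gives the same grasp; the last joint's range is limited). The gripper opens to 85 mm and grips with 20 to 120 N. Pads are 22 mm wide; open, the fingers measure 114 mm over their backs; the gripper's body (76 mm by 85 mm) begins 54 mm behind the grasp point. The pads swing forward as they close: fully open they stand 13 mm farther back than shut.
Start: joints at [1.125, 0.411, -0.013, 1.596, 0.006, 1.134, -0.082], TCP at [0.231, -0.581, 0.25] pointing down, gripper open.
Joint ranges: [-2.95, 2.95], [-0.29, 1.99], [-1.47, 1.44], [0.14, 2.54], [-1.03, 4.17], [0.13, 1.85], [-2.86, 2.86]. Speed limits (rad/s): [2.39, 2.39, 3.01, 3.01, 3.14, 3.14, 3.14].

### API

Orientations are given as a 3x3 rotation matrix whose columns are the frame's x, y, z axes.
In Python, from rig import observe, read_camera, job_done gives the robot as it stands. The module is installed in compiled form; this text tells all that it offers.
- The arm moves only by the tool step_arm, never from a script. Its argument "steps" is a list of rows, each a list of 4 numbers: the shift along the tool's x, y, z in units of 40 mm (1.0 is 40 mm), then the turn about the tool's z in units of 8 degrees (1.0 is 8 degrees). A call has 1 to 12 rows; each row shifts and turns the commanded pose from where the row before left it, along the tool's axes as they then stand; what a row does not reach is not made up. A row lasts 1/10 s, in which the tool goes at most 50 mm and 8.59 degrees, less where a joint would pass 70% of its speed; a pose out of reach is approached as far as the arm can. A call is refused whole if a number of a shift passes 1 or a number of a turn 1, either way. A call with a gripper value outside its range is refused whole. "gripper" is the opening, from 0 (shut) to 1 (fully open), set as the call begins (left out, the last holds). The fingers move at their own pace and stop on an object; the grip force is fixed at half the most. Time passes only in rows, so rows that do not move let the fingers close. It gives the time, the measured TCP pose, the force, the opening and the grip force at its end, in the units of the state.
- observe(): the state, without advancing time (a new reading comes with each control period).
- read_camera(name): name is "side" or "top"; returns a dict with "image" (480x640x3 uint8, red, green, blue), "intrinsics" (3x3 intrinsics, pixels), "pose" (4x4, takes a point from camera to world coordinates). Camera axes: x right, y down, z forward; pixel columns grow to the right and rows downward; lengths in m; the calibration is good to about 2 mm. A picture is of the moment at which its call begins. There is no depth.
- job_done(): hands the job in; it is judged then, once.
The state is a dict: "clock": time; "joints": joint angles; "joint_vel": joint speeds; "effort": joint torques, N m; "ee_pos": TCP position; "eef_rot": TCP orientation; "force": force on the tool from outside, world axes, zero at the start; "moment": the same for the moment, N m; "width": opening from 0.0 (shut) to 1.0 (fully open); "grasp_force": force on a finger pad.
Only numpy, scipy, OpenCV 4.12 (cv2) and the standard library are available. Lean on these libraries where they do the work, as an engineer would, in place of code of your own. Each camera call takes 0.05 s, during which the arm holds its last target. There are 200 camera calls.

### The job

The three valve bodies are standing on the wrong kit boards: put each one on the board that holds as many brass cartridges as the body has ports in its top, upright in the middle of the black pad and square to the board. Park one of them on the empty rubber mat meanwhile so that the others can change places. Set the bodies down rather than dropping them or standing them on one another, and leave the grease jar, the ring gauge and the plug gauge where they are.

Things in the scene. Friction and masses are not known exactly. Their poses are not given: they have to be found in the camera images.
- valve_1: Shortest bare-metal valve body, a block 62 mm long (x), 46 wide (y), 54 tall, ONE threaded port in its top, 24 mm wide; 0.24 to 0.38 kg. Origin: centre of underside, z up. Its upper 20 mm have flat parallel long sides: grip there across y, TCP about 38 mm above the underside. Either end may lead. Castings in the blue crate at the bench's left side are stock, not part of the job.
- valve_2: Middle-sized bare-metal valve body, a block 86 mm long (x), 46 wide (y), 54 tall, TWO threaded ports 39 mm apart in its top, 24 mm wide; 0.33 to 0.53 kg. Origin: centre of underside, z up. Its upper 20 mm have flat parallel long sides: grip there across y, TCP about 38 mm above the underside. Either end may lead. Castings in the blue crate at the bench's left side are stock, not part of the job.
- valve_3: Longest bare-metal valve body, a block 118 mm long (x), 46 wide (y), 54 tall, THREE threaded ports 36 mm apart in its top, 24 mm wide; 0.46 to 0.73 kg. Origin: centre of underside, z up. Its upper 20 mm have flat parallel long sides: grip there across y, TCP about 38 mm above the underside. Either end may lead. Castings in the blue crate at the bench's left side are stock, not part of the job.
- kit_1: Blue kit board of the one-port body, fixed: a black rubber pad 134 (x) x 62 mm (y), top 12 mm above bench, and at its +x end a grey strip with ONE brass hexagon cartridge. Origin: under the pad's middle, at bench height. Board x -75 to +130 mm, y +-47; strip x 88 to 124; cartridge tops 57 mm above bench. A wrong body stands on it at first; its own must stand mid-pad, lengthways along x.
- kit_2: Blue kit board of the two-port body, fixed: a black rubber pad 134 (x) x 62 mm (y), top 12 mm above bench, and at its +x end a grey strip with TWO brass hexagon cartridges. Origin: under the pad's middle, at bench height. Board x -75 to +130 mm, y +-47; strip x 88 to 124; cartridge tops 57 mm above bench. A wrong body stands on it at first; its own must stand mid-pad, lengthways along x.
- kit_3: Blue kit board of the three-port body, fixed: a black rubber pad 134 (x) x 62 mm (y), top 12 mm above bench, and at its +x end a grey strip with THREE brass hexagon cartridges. Origin: under the pad's middle, at bench height. Board x -75 to +130 mm, y +-47; strip x 88 to 124; cartridge tops 57 mm above bench. A wrong body stands on it at first; its own must stand mid-pad, lengthways along x.
- park_mat: empty black ribbed rubber mat, fixed on the bench among the boards: 150 mm along x, 94 mm along y, 4 mm thick (top 4 mm above the bench, ribs 0.3 mm higher); the free spot. Origin: centre of its underside, at bench height
- grease_jar: closed round grease jar standing between the boards and the robot, 56 mm diameter, 52 mm tall, origin at the centre of its underside; to be left alone
- ring_gauge: steel ring gauge lying flat on the bench between two of the places, on the left near the robot, 42 mm outside, 22 mm bore, 16 mm thick, origin at the centre of its underside; to be left alone
- plug_gauge: thread plug gauge standing upright behind the boards on the left: aluminium handle 26 mm across with a steel thread on top, 72 mm tall, origin at the centre of its underside; to be left alone

How it is judged:
By the outcome, as a careful person would: the job done as asked, in the order asked, and still so for the second after the job is handed in, with the robot touching nothing.
It also fails if it takes over 115 s, if anything falls off the work surface, if the arm or the gripper's body presses on something with over 40 N, if the wrist force passes 120 N, or if a joint passes its speed limit or range.

## Working session

There is one attempt and no reset: what is moved stays moved. The work goes in short steps, Python scripts to look and compute and a tool call to move; the robot and the scene stay as the last step left them, time stands still between calls to the robot, and variables do not carry over. Pictures are saved under pics/ and viewed, at most 14 in all, crops included, and the job is handed in when it is done.

Besides the shell and the picture viewer there is one more tool, called after "Request:" as a command line: name --pt "numbers of a row" for each row, then --argument value for the rest. step_arm: Moves the arm, as the interface text tells. Its arguments: {"type":"object","properties":{"steps":{"type":"array"},"gripper":{"type":"number"}},"required":["steps"]}

```bash
mkdir -p pics; python3 - <<'E'
from rig import observe, read_camera
import cv2,numpy as np
for n in ("top","side"):
    c=read_camera(n); cv2.imwrite(f"pics/{n}0.png",c["image"][:,:,::-1]); print(n,c["intrinsics"].tolist(),c["pose"].round(4).tolist())
s=observe(); print(s["clock"],s["ee_pos"],np.round(s["eef_rot"],3).tolist(),s["width"])
E
```

```text
top [[583.4288134532934, 0.0, 315.7239268584], [0.0, 583.4288134532934, 237.63433715992383], [0.0, 0.0, 1.0]] [[-0.0227, -0.9966, 0.0794, 0.4473], [-0.9996, 0.0211, -0.0206, 0.0101], [0.0189, -0.0799, -0.9966, 1.2306], [0.0, 0.0, 0.0, 1.0]]
side [[468.7718627232253, 0.0, 316.20885592806957], [0.0, 468.7718627232253, 239.63644224023523], [0.0, 0.0, 1.0]] [[-0.9417, -0.2143, 0.2595, 0.3251], [-0.336, 0.5566, -0.7598, 0.6977], [0.0184, -0.8027, -0.5961, 0.5969], [0.0, 0.0, 0.0, 1.0]]
0.1 [ 0.23035744 -0.58052968  0.24921689] [[0.929, 0.369, -0.001], [0.369, -0.929, 0.001], [-0.0, -0.002, -1.0]] 1.0000996330001064
```

View pics/top0.png

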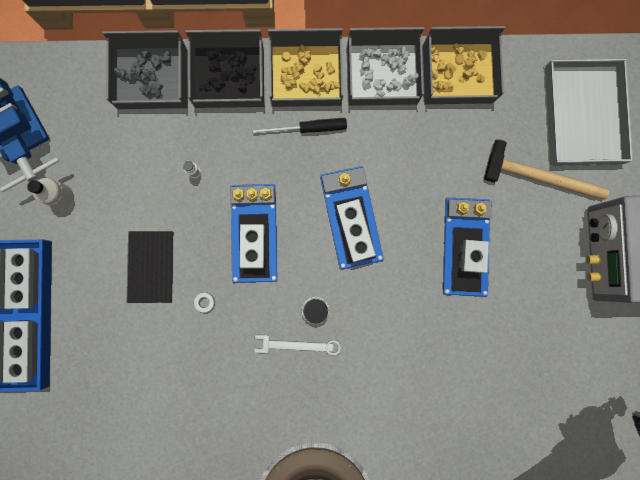

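View pics/side0.png

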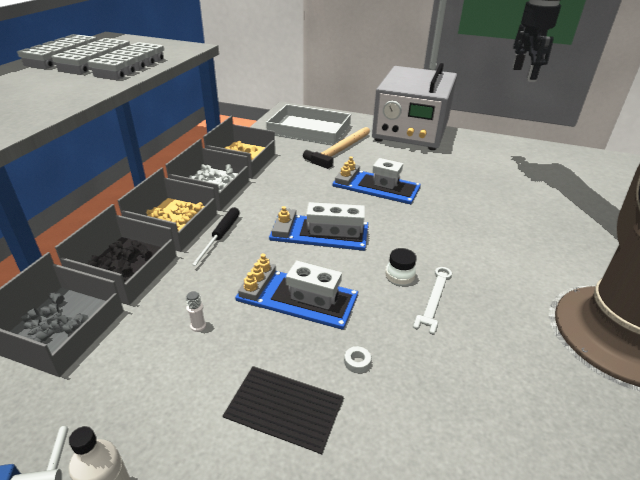

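The top view shows the 3-cartridge board (kit_3, about 253,233) holding the two-port body. The 1-cartridge board (kit_1, about 352,218) holds the three-port body, and the 2-cartridge board (kit_2, about 467,247) holds the one-port body. The mat is at (150,267), the ring gauge at (204,302), the jar at (315,311) and the plug gauge at (191,172). The side view agrees.

Plan: v2→mat, v3→kit_3, v1→kit_1, v2→kit_2.

```bash
cat > vis.py <<'E'
import cv2,numpy as np
from rig import observe, read_camera
def ray(c,px,z):
    px=np.atleast_2d(px).astype(float); P=c["pose"]
    d=np.c_[px,np.ones(len(px))]@np.linalg.inv(c["intrinsics"]).T@P[:3,:3].T
    return P[:3,3]+d*((z-P[2,3])/d[:,2])[:,None]
def rect(c,mask,z,box,hull=True):
    """min-area rectangle (m) in world xy of mask pixels within box u0,v0,u1,v1, cast on plane z"""
    u0,v0,u1,v1=box; m=np.zeros_like(mask); m[v0:v1,u0:u1]=mask[v0:v1,u0:u1]
    n,l,st,_=cv2.connectedComponentsWithStats(m); k=1+np.argmax(st[1:,4]); m=np.uint8(l==k)*255
    big=cv2.GaussianBlur(cv2.resize(m,None,fx=8,fy=8,interpolation=cv2.INTER_LINEAR),(0,0),5)
    ct=max(cv2.findContours(np.uint8(big>127),0,1)[0],key=cv2.contourArea)[:,0]
    w=ray(c,(ct+.5)/8-.5,z)[:,:2]
    (x,y),(a,b),t=cv2.minAreaRect((w*1000).astype(np.float32))
    if b>a: a,b,t=b,a,t+90
    return np.round([x,y,a,b,(t+90)%180-90],1)   # mm, long side angle deg from world x
def masks(im):
    h=cv2.cvtColor(im,cv2.COLOR_RGB2HSV); H,S,V=cv2.split(h)
    return dict(blue=np.uint8((H>95)&(H<125)&(S>120)&(V>60))*255,
      white=np.uint8((V>205)&(S<40))*255, dark=np.uint8(V<50)*255)
E
python3 - <<'E'
from vis import *
c=read_camera("top"); im=c["image"]; M=masks(im)
B=dict(k3=(225,180,282,290),k1=(315,160,390,275),k2=(438,192,498,302))
for k,b in B.items():
    print(k,"board z10",rect(c,M["blue"],.010,b),"valve z66",rect(c,M["white"],.066,b))
print("mat",rect(c,M["dark"],.004,(115,220,185,315)))
for n,p,z in(("ring",(204,302),.016),("jar",(315,311),.052),("plug",(190,166),.072),("plugfoot",(195,180),0)): print(n,ray(c,p,z).round(3))
cv2.imwrite("pics/crop.png",cv2.resize(im[160:310,225:500],(792,432),interpolation=cv2.INTER_CUBIC)[:,:,::-1])
E
```

```text
k3 board z10 [5.381e+02 1.147e+02 1.665e+02 9.560e+01 3.000e-01] valve z66 [527.2 114.6  84.   43.7  -0.9]
k1 board z10 [569.2 -94.4 169.7  93.9  10.7] valve z66 [554.1 -94.4 117.2  44.7  15. ]Traceback (most recent call last):
  File "<stdin>", line 5, in <module>
  File "vis.py", line 12, in rect
    ct=max(cv2.findContours(np.uint8(big>127),0,1)[0],key=cv2.contourArea)[:,0]
       ~~~^^^^^^^^^^^^^^^^^^^^^^^^^^^^^^^^^^^^^^^^^^^^^^^^^^^^^^^^^^^^^^^^
ValueError: max() iterable argument is empty
```

```bash
python3 - <<'E'
s=open('vis.py').read()
s=s.replace("k=1+np.argmax(st[1:,4]); m=np.uint8(l==k)*255","m=np.uint8(np.isin(l,[i for i in range(1,n) if st[i,4]>=min(15,st[1:,4].max())]))*255")
s=s.replace("ct=max(cv2.findContours(np.uint8(big>127),0,1)[0],key=cv2.contourArea)[:,0]","ct=cv2.convexHull(cv2.findNonZero(np.uint8(big>127)))[:,0]")
s=s.replace("V>205","V>190")
open('vis.py','w').write(s)
E
python3 - <<'E'
from vis import *
c=read_camera("top"); im=c["image"]; M=masks(im)
cv2.imwrite("pics/crop.png",cv2.resize(im[160:310,225:500],(792,432),interpolation=cv2.INTER_CUBIC)[:,:,::-1])
print(im[255,462:495].tolist())
B=dict(k3=(225,180,282,290),k1=(315,160,390,275),k2=(438,192,498,302))
for n,p,z in(("ring",(204,302),.016),("jar",(315,311),.052),("plug",(190,166),.072),("plugfoot",(195,180),0)): print(n,ray(c,p,z).round(3))
print("mat",rect(c,M["dark"],.004,(115,220,185,315)))
for k,b in B.items():
    b2=(b[0],b[1]+30,b[2],b[3]-5)
    print(k,"board z10",rect(c,M["blue"],.010,b),"valve z66",rect(c,M["white"],.066,b2))
E
```

```text
[[65, 67, 66], [70, 73, 71], [71, 73, 71], [183, 188, 183], [196, 200, 196], [197, 202, 197], [195, 200, 194], [188, 193, 188], [122, 126, 122], [56, 57, 56], [47, 46, 47], [45, 45, 45], [47, 46, 46], [46, 45, 45], [46, 45, 46], [45, 45, 45], [44, 44, 45], [34, 33, 34], [54, 56, 55], [100, 103, 101], [106, 110, 107], [183, 187, 182], [194, 198, 193], [194, 200, 194], [196, 201, 196], [179, 190, 196], [111, 137, 174], [134, 140, 147], [145, 147, 142], [143, 145, 140], [142, 143, 138], [144, 146, 140], [146, 148, 142]]
ring [[0.416 0.218 0.016]]
jar [[ 0.394 -0.01   0.052]]
plug [[0.689 0.235 0.072]]
plugfoot [[0.674 0.238 0.   ]]
mat [491.2 332.2 148.   92.7  -1.2]
k3 board z10 [5.578e+02 1.149e+02 2.060e+02 9.530e+01 3.000e-01] valve z66 [527.2 115.6  84.   45.7  -0.9]
k1 board z10 [586.8 -91.  205.6  93.9  10.7] valve z66 [554.2 -93.9 117.9  45.7  14.9]
k2 board z10 [ 519.6 -331.4  205.8   94.6   -3.9] valve z66 [ 497.1 -335.6   61.8   45.5   -5.4]
```

View pics/crop.png

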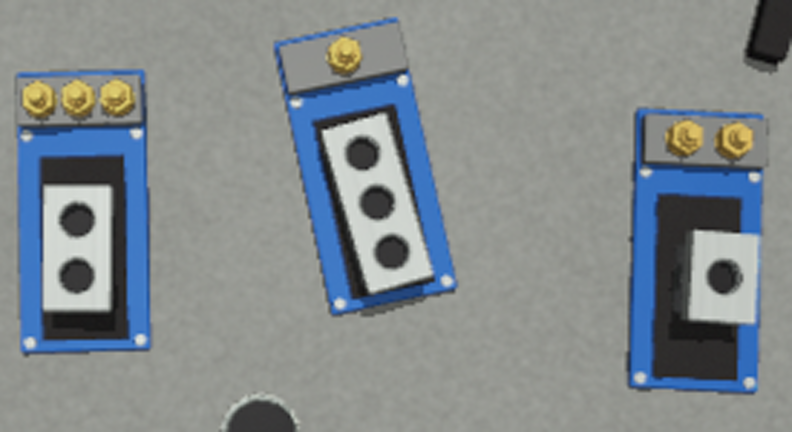

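Measured sizes match the given ones: boards about 206 x 95 mm, bodies 84, 118 and 62 mm, mat 148 x 93 mm. Next is a small helper for the move sums.

```bash
cat > go.py <<'E'
import sys,numpy as np
from rig import observe
def plan(x,y,z,h):
    "mm, deg: turn (units) and then shift (units) in the tool axes after the turn"
    s=observe(); R=np.array(s["eef_rot"]); p=np.array(s["ee_pos"])*1000
    h0=np.degrees(np.arctan2(R[1,0],R[0,0])); c,n=np.cos(np.radians(h)),np.sin(np.radians(h))
    d=np.array([x,y,z])-p; R2=np.array([[c,n,0],[n,-c,0],[0,0,-1]])
    u=R2.T@d/40
    print("t",round(s["clock"],2),"p",p.round(1),"h",h0.round(2),"turn",round((h0-h)/8,3),"shift",u.round(3),"norm",round(np.linalg.norm(u),2),
     "w",round(s["width"],3),"gf",np.round(s["grasp_force"],1),"F",np.round(s["force"],1))
plan(*map(float,sys.argv[1:5]))
E
python3 go.py 527.2 115.6 180 -0.9
```

```text
t 0.2 p [ 230.4 -580.7  249.5] h 21.65 turn 2.818 shift [  7.145 -17.522   1.737] norm 19.0 w 1.0 gf 0.0 F [-0.2 -0.  -0.8]
```

Request:
step_arm --pt "0 0 0 0.94" --pt "0 0 0 0.94" --pt "0 0 0 0.94" --pt "0.3 -0.7 0.07 0" --pt "0.3 -0.7 0.07 0" --pt "0.3 -0.7 0.07 0" --pt "0.3 -0.7 0.07 0" --pt "0.3 -0.7 0.07 0" --pt "0.3 -0.7 0.07 0" --pt "0.3 -0.7 0.07 0" --pt "0.3 -0.7 0.07 0" --pt "0.3 -0.7 0.07 0" --gripper 1

```text
clock: 1.4
ee_pos: [0.3429, -0.3295, 0.2247]
eef_rot: [[1.0, -0.016, 0.0], [-0.016, -1.0, -0.0], [0.0, 0.0, -1.0]]
force: [-0.2, -0.2, 0.1]
width: 0.999
grasp_force: 0.0
```

Request:
step_arm --pt "0.3 -0.7 0.07 0" --pt "0.3 -0.7 0.07 0" --pt "0.3 -0.7 0.07 0" --pt "0.3 -0.7 0.07 0" --pt "0.3 -0.7 0.07 0" --pt "0.3 -0.7 0.07 0" --pt "0.3 -0.7 0.07 0" --pt "0.3 -0.7 0.07 0" --pt "0.3 -0.7 0.07 0" --pt "0.3 -0.7 0.07 0" --pt "0.3 -0.7 0.07 0" --pt "0.3 -0.7 0.07 0"

```text
clock: 2.6
ee_pos: [0.4922, 0.0041, 0.191]
eef_rot: [[1.0, -0.016, -0.0], [-0.016, -1.0, -0.0], [-0.0, 0.0, -1.0]]
force: [0.7, -0.4, 0.8]
width: 1.0
grasp_force: 0.0
```

Request:
step_arm --pt "0.3 -0.7 0.1 0" --pt "0.3 -0.7 0.1 0" --pt "0 0 0 0" --pt "0 0 0 0"

```text
clock: 3.0
ee_pos: [0.5165, 0.059, 0.1828]
eef_rot: [[1.0, -0.014, -0.001], [-0.014, -1.0, -0.0], [-0.001, 0.0, -1.0]]
force: [-1.0, -0.5, 0.2]
width: 1.002
grasp_force: 0.0
```

```bash
python3 go.py 527.2 115.6 50 -0.9
```

```text
t 3.0 p [516.5  59.  182.8] h -0.83 turn 0.009 shift [ 0.245 -1.418  3.32 ] norm 3.62 w 1.002 gf 0.0 F [-1.  -0.5  0.2]
```

Request:
step_arm --pt "0.122 -0.71 0 0" --pt "0.122 -0.71 0 0" --pt "0 0 0.5 0" --pt "0 0 0.5 0" --pt "0 0 0.5 0" --pt "0 0 0.5 0" --pt "0 0 0.4 0" --pt "0 0 0.3 0" --pt "0 0 0 0" --pt "0 0 0 0"

```text
clock: 4.0
ee_pos: [0.5276, 0.1147, 0.0755]
eef_rot: [[1.0, -0.017, 0.0], [-0.017, -1.0, -0.0], [0.0, 0.0, -1.0]]
force: [-0.5, 0.1, 0.1]
width: 1.001
grasp_force: 0.0
```

```bash
python3 go.py 527.2 115.6 50 -0.9; python3 -c "
from vis import *
c=read_camera('side');cv2.imwrite('pics/s1.png',c['image'][200:340,200:400,::-1].repeat(3,0).repeat(3,1))"
```

```text
t 4.0 p [527.6 114.7  75.5] h -0.95 turn -0.006 shift [-0.01  -0.022  0.638] norm 0.64 w 1.001 gf 0.0 F [-0.5  0.1  0.1]
```

View pics/s1.png

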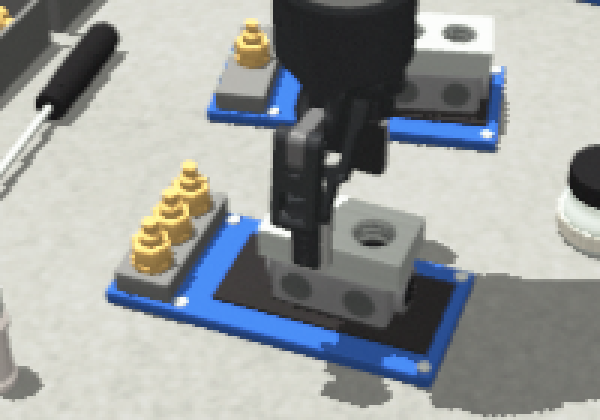

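The side crop shows the open fingers either side of the two-port body with clear gaps, the near finger at crop (305,240). I'll lower the rest and close.

Request:
step_arm --pt "0 0 0.3 0" --pt "0 0 0.3 0" --pt "0 0 0.04 0" --pt "0 0 0 0"

```text
clock: 4.45
ee_pos: [0.5269, 0.1152, 0.0488]
eef_rot: [[1.0, -0.016, -0.002], [-0.016, -1.0, -0.0], [-0.002, 0.0, -1.0]]
force: [0.0, -0.2, -0.2]
width: 1.0
grasp_force: 0.0
```

Request:
step_arm --pt "0 0 0 0" --pt "0 0 0 0" --pt "0 0 0 0" --pt "0 0 0 0" --pt "0 0 0 0" --pt "0 0 0 0" --pt "0 0 0 0" --pt "0 0 0 0" --pt "0 0 0 0" --pt "0 0 0 0" --gripper 0

```text
clock: 5.45
ee_pos: [0.5278, 0.1154, 0.0501]
eef_rot: [[1.0, -0.016, 0.001], [-0.016, -1.0, 0.0], [0.001, -0.0, -1.0]]
force: [-0.5, 1.0, 5.2]
width: 0.532
grasp_force: 62.8
```

```bash
python3 go.py 491.2 332.2 180 -1.2
```

```text
t 5.45 p [527.8 115.4  50.1] h -0.91 turn 0.036 shift [-1.029 -5.399 -3.247] norm 6.38 w 0.532 gf 62.8 F [-0.5  1.   5.2]
```

Request:
step_arm --pt "0 0 -0.2 0" --pt "0 0 -0.35 0" --pt "0 0 -0.45 0" --pt "0 0 -0.5 0" --pt "0 0 -0.5 0" --pt "0 0 -0.5 0" --pt "0 0 -0.4 0" --pt "0 0 -0.2 0" --pt "0 0 0 0"

```text
clock: 6.35
ee_pos: [0.5279, 0.1153, 0.1749]
eef_rot: [[1.0, -0.016, 0.002], [-0.016, -1.0, 0.0], [0.002, -0.0, -1.0]]
force: [0.1, 0.4, -2.6]
width: 0.53
grasp_force: 62.3
```

Request:
step_arm --pt "-0.05 -0.25 0 0.036" --pt "-0.1 -0.5 0 0" --pt "-0.11 -0.6 0 0" --pt "-0.11 -0.6 0 0" --pt "-0.11 -0.6 0 0" --pt "-0.11 -0.6 0 0" --pt "-0.11 -0.6 0 0" --pt "-0.11 -0.6 0 0" --pt "-0.1 -0.5 0 0" --pt "-0.08 -0.4 0 0" --pt "-0.03 -0.15 0 0" --pt "0 0 0 0"

```text
clock: 7.55
ee_pos: [0.4904, 0.3328, 0.173]
eef_rot: [[1.0, -0.019, -0.001], [-0.019, -1.0, -0.0], [-0.001, 0.0, -1.0]]
force: [-0.2, 0.2, -4.5]
width: 0.525
grasp_force: 62.3
```

```bash
python3 go.py 491.2 332.2 43 -1.2
```

```text
t 7.55 p [490.4 332.8 173. ] h -1.11 turn 0.011 shift [0.021 0.014 3.249] norm 3.25 w 0.525 gf 62.3 F [-0.2  0.2 -4.5]
```

Request:
step_arm --pt "0.02 0.015 0.3 0" --pt "0 0 0.5 0" --pt "0 0 0.5 0" --pt "0 0 0.5 0" --pt "0 0 0.5 0" --pt "0 0 0.4 0" --pt "0 0 0.25 0" --pt "0 0 0 0" --pt "0 0 0 0" --pt "0 0 0 0"

```text
clock: 8.55
ee_pos: [0.4925, 0.3318, 0.0565]
eef_rot: [[1.0, -0.021, 0.001], [-0.021, -1.0, 0.001], [0.001, -0.001, -1.0]]
force: [0.5, -0.3, -3.5]
width: 0.532
grasp_force: 62.1
```

```bash
python3 go.py 491.2 332.2 43 -1.2
```

```text
t 8.55 p [492.5 331.8  56.5] h -1.21 turn -0.001 shift [-0.033 -0.009  0.338] norm 0.34 w 0.532 gf 62.1 F [ 0.5 -0.3 -3.5]
```

Request:
step_arm --pt "0 0 0.12 0" --pt "0 0 0.1 0" --pt "0 0 0.06 0" --pt "0 0 0.04 0" --pt "0 0 0.02 0" --pt "0 0 0 0" --pt "0 0 0 0"

```text
clock: 9.25
ee_pos: [0.4919, 0.3314, 0.0421]
eef_rot: [[1.0, -0.021, 0.0], [-0.021, -1.0, -0.0], [0.0, 0.0, -1.0]]
force: [-2.2, -1.3, 0.6]
width: 0.529
grasp_force: 62.7
```

```bash
python3 go.py 491.2 332.2 42.4 -1.2
```

```text
t 9.25 p [491.9 331.4  42.1] h -1.2 turn 0.0 shift [-0.017 -0.019 -0.006] norm 0.03 w 0.529 gf 62.7 F [-2.2 -1.3  0.6]
```

Contact is confirmed: the weight has gone off the wrist. Release and go back up.

Request:
step_arm --pt "0 0 0 0" --pt "0 0 0 0" --pt "0 0 0 0" --pt "0 0 0 0" --pt "0 0 0 0" --pt "0 0 0 0" --pt "0 0 0 0" --gripper 1

```text
clock: 9.95
ee_pos: [0.4919, 0.3314, 0.042]
eef_rot: [[1.0, -0.021, 0.0], [-0.021, -1.0, 0.0], [0.0, -0.0, -1.0]]
force: [0.2, 0.6, 0.1]
width: 0.999
grasp_force: 0.0
```

Request:
step_arm --pt "0 0 -0.2 0" --pt "0 0 -0.4 0" --pt "0 0 -0.6 0" --pt "0 0 -0.6 0" --pt "0 0 -0.6 0" --pt "0 0 -0.6 0" --pt "0 0 -0.4 0" --pt "0 0 0 0"

```text
clock: 10.75
ee_pos: [0.4931, 0.3326, 0.182]
eef_rot: [[1.0, -0.021, 0.005], [-0.021, -1.0, 0.003], [0.005, -0.003, -1.0]]
force: [0.2, 0.9, 0.5]
width: 0.998
grasp_force: 0.0
```

```bash
python3 go.py 554.2 -93.9 180 14.9; python3 - <<'E'
from vis import *
c=read_camera("top"); M=masks(c["image"])
cv2.imwrite("pics/t2.png",c["image"][:,:,::-1])
print(rect(c,M["white"],.066,(315,190,390,270)))
E
```

```text
t 10.75 p [493.1 332.6 182. ] h -1.2 turn -2.013 shift [-1.265 10.696  0.05 ] norm 10.77 w 0.998 gf 0.0 F [0.2 0.9 0.5]
[554.2 -94.  117.9  46.   14.9]
```

View pics/t2.png

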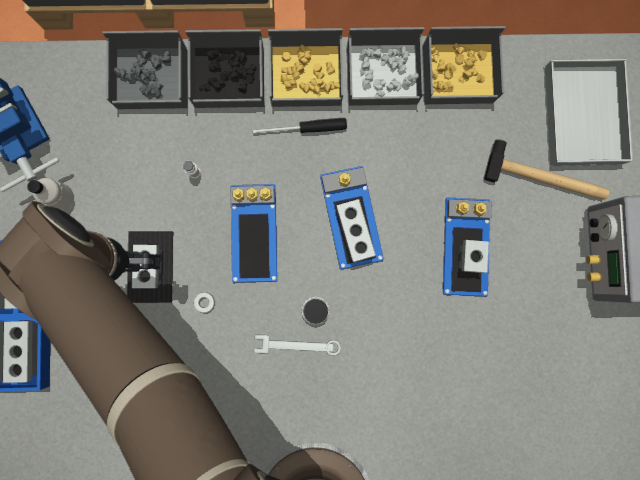

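The two-port body stands on the mat at (145,260), and the kit_3 pad is bare at (254,246). On to the three-port body.

Request:
step_arm --pt "0 0 0 -0.67" --pt "0 0 0 -0.67" --pt "0 0 0 -0.67" --pt "-0.08 0.7 0 0" --pt "-0.08 0.7 0 0" --pt "-0.08 0.7 0 0" --pt "-0.08 0.7 0 0" --pt "-0.08 0.7 0 0" --pt "-0.08 0.7 0 0" --pt "-0.08 0.7 0 0" --pt "-0.08 0.7 0 0" --pt "-0.08 0.7 0 0"

```text
clock: 12.0
ee_pos: [0.5282, 0.0791, 0.1773]
eef_rot: [[0.966, 0.257, -0.001], [0.257, -0.966, -0.0], [-0.001, -0.0, -1.0]]
force: [0.4, -0.0, 0.7]
width: 1.003
grasp_force: 0.0
```

Request:
step_arm --pt "-0.08 0.7 0 0" --pt "-0.08 0.7 0 0" --pt "-0.08 0.7 0 0" --pt "-0.08 0.7 0 0" --pt "-0.08 0.7 0 0" --pt "-0.04 0.3 0 0" --pt "0 0 0 0" --pt "0 0 0 0"

```text
clock: 12.8
ee_pos: [0.5505, -0.0695, 0.1777]
eef_rot: [[0.966, 0.258, -0.001], [0.258, -0.966, 0.001], [-0.0, -0.001, -1.0]]
force: [0.8, 0.1, 0.8]
width: 0.998
grasp_force: 0.0
```

```bash
python3 go.py 554.2 -93.9 50 14.9; python3 - <<'E'
from vis import *
c=read_camera("top"); M=masks(c["image"])
print("k3 pad",rect(c,M["dark"],.012,(232,206,276,282)),"board",rect(c,M["blue"],.010,(225,180,282,290)))
print("mat v2",rect(c,M["white"],.058,(118,225,180,300)))
E
```

```text
t 12.8 p [550.5 -69.5 177.7] h 14.92 turn 0.003 shift [-0.068  0.612  3.193] norm 3.25 w 0.998 gf 0.0 F [0.8 0.1 0.8]
k3 pad [512.3  85.3   1.3   0.8  -0.9] board [5.578e+02 1.149e+02 2.060e+02 9.530e+01 3.000e-01]
mat v2 [491.4 330.8  85.9  46.6  -1.6]
```

Request:
step_arm --pt "-0.068 0.6 0 0" --pt "0 0 0.5 0" --pt "0 0 0.6 0" --pt "0 0 0.6 0" --pt "0 0 0.6 0" --pt "0 0 0.4 0" --pt "0 0 0.2 0" --pt "0 0 0 0" --pt "0 0 0 0"

```text
clock: 13.75
ee_pos: [0.5548, -0.094, 0.0626]
eef_rot: [[0.966, 0.258, 0.001], [0.258, -0.966, 0.0], [0.001, 0.0, -1.0]]
force: [0.2, 0.2, 0.1]
width: 0.999
grasp_force: 0.0
```

```bash
python3 go.py 554.2 -93.9 50 14.9
```

```text
t 13.75 p [554.8 -94.   62.6] h 14.94 turn 0.005 shift [-0.015 -0.008  0.316] norm 0.32 w 0.999 gf 0.0 F [0.2 0.2 0.1]
```

Request:
step_arm --pt "0 0 0.2 0" --pt "0 0 0.11 0" --pt "0 0 0 0" --pt "0 0 0 0"

```text
clock: 14.15
ee_pos: [0.5543, -0.0949, 0.0496]
eef_rot: [[0.967, 0.257, -0.0], [0.257, -0.967, -0.0], [-0.0, -0.0, -1.0]]
force: [-0.2, -0.1, 0.7]
width: 0.998
grasp_force: 0.0
```

Request:
step_arm --pt "0 0 0 0" --pt "0 0 0 0" --pt "0 0 0 0" --pt "0 0 0 0" --pt "0 0 0 0" --pt "0 0 0 0" --pt "0 0 0 0" --pt "0 0 0 0" --pt "0 0 0 0" --pt "0 0 0 0" --gripper 0

```text
clock: 15.15
ee_pos: [0.5545, -0.0947, 0.05]
eef_rot: [[0.966, 0.257, 0.0], [0.257, -0.966, 0.0], [0.0, 0.0, -1.0]]
force: [-1.4, 1.5, 4.9]
width: 0.529
grasp_force: 62.9
```

Request:
step_arm --pt "0 0 -0.2 0" --pt "0 0 -0.35 0" --pt "0 0 -0.45 0" --pt "0 0 -0.5 0" --pt "0 0 -0.5 0" --pt "0 0 -0.5 0" --pt "0 0 -0.4 0" --pt "0 0 -0.3 0" --pt "0 0 0 0" --pt "0 0 0 0"

```text
clock: 16.15
ee_pos: [0.554, -0.095, 0.1774]
eef_rot: [[0.966, 0.257, -0.0], [0.257, -0.966, -0.0], [-0.0, 0.0, -1.0]]
force: [0.1, 0.0, -5.6]
width: 0.529
grasp_force: 62.6
```

```bash
python3 go.py 530.3 114.8 180 0.3;  python3 - <<'E'
from vis import *
c=read_camera("top"); V=c["image"].max(2).astype(int); print(V[246,228:282].tolist())
m=np.uint8((V<85)&(masks(c["image"])["blue"]==0))*255
print("k3 pad",rect(c,m,.012,(236,208,274,281)),"k3 blue",rect(c,masks(c["image"])["blue"],.01,(225,180,282,290)))
E
```

```text
t 16.15 p [554.  -95.  177.4] h 14.87 turn 1.822 shift [-0.565 -5.247 -0.065] norm 5.28 w 0.529 gf 62.6 F [ 0.1  0.  -5.6]
[160, 162, 163, 146, 204, 212, 212, 212, 212, 212, 212, 134, 54, 54, 55, 54, 54, 53, 53, 52, 53, 52, 52, 52, 52, 52, 53, 52, 53, 51, 51, 52, 53, 52, 52, 52, 53, 52, 52, 53, 70, 199, 213, 213, 213, 213, 213, 212, 140, 154, 164, 162, 161, 162]
k3 pad [530.1 114.2 132.5  60.2  -0.7] k3 blue [5.578e+02 1.149e+02 2.060e+02 9.530e+01 3.000e-01]
```

Request:
step_arm --pt "0 0 0 0.4" --pt "0 0 0 0.5" --pt "0 0 0 0.5" --pt "0 0 0 0.48" --pt "-0.03 -0.25 0 0" --pt "-0.06 -0.5 0 0" --pt "-0.06 -0.6 0 0" --pt "-0.06 -0.6 0 0" --pt "-0.06 -0.6 0 0" --pt "-0.06 -0.6 0 0" --pt "-0.06 -0.6 0 0" --pt "-0.06 -0.6 0 0"

```text
clock: 17.4
ee_pos: [0.5359, 0.081, 0.1769]
eef_rot: [[1.0, 0.0, -0.001], [0.0, -1.0, 0.0], [-0.001, -0.0, -1.0]]
force: [0.7, 0.1, -4.4]
width: 0.53
grasp_force: 62.5
```

Request:
step_arm --pt "-0.06 -0.5 0 0" --pt "-0.04 -0.3 0 0" --pt "0 -0.1 0 0" --pt "0 0 0 0" --pt "0 0 0 0"

```text
clock: 17.9
ee_pos: [0.5331, 0.114, 0.1774]
eef_rot: [[1.0, -0.004, -0.0], [-0.004, -1.0, -0.001], [-0.0, 0.001, -1.0]]
force: [-0.1, 0.2, -5.4]
width: 0.531
grasp_force: 62.5
```

```bash
python3 go.py 530.2 114.5 50 -0.2;  python3 - <<'E'
from vis import *
c=read_camera("top"); V=c["image"].max(2).astype(int); M=masks(c["image"])
for n,b,bb in (("k1",(322,196,384,268),(315,160,390,275)),):
    m=np.uint8((V<85)&(M["blue"]==0))*255
    print(n,"pad",rect(c,m,.012,b),"blue",rect(c,M["blue"],.01,bb))
E
```

```text
t 17.9 p [533.1 114.  177.4] h -0.21 turn -0.002 shift [-0.072 -0.013  3.184] norm 3.19 w 0.531 gf 62.5 F [-0.1  0.2 -5.4]
k1 pad [559.7 -96.5 133.5  61.6  10.8] blue [586.8 -91.1 205.7  93.9  10.7]
```

Request:
step_arm --pt "-0.07 -0.013 0.2 0" --pt "0 0 0.5 0" --pt "0 0 0.5 0" --pt "0 0 0.5 0" --pt "0 0 0.5 0" --pt "0 0 0.4 0" --pt "0 0 0.25 0" --pt "0 0 0 0" --pt "0 0 0 0" --pt "0 0 0 0"

```text
clock: 18.95
ee_pos: [0.5308, 0.1158, 0.0644]
eef_rot: [[1.0, -0.003, 0.002], [-0.003, -1.0, 0.0], [0.002, -0.0, -1.0]]
force: [0.5, -0.1, -5.1]
width: 0.527
grasp_force: 62.3
```

```bash
python3 go.py 530.2 114.5 50 -0.2
```

```text
t 18.95 p [530.8 115.8  64.4] h -0.17 turn 0.004 shift [-0.015  0.033  0.361] norm 0.36 w 0.527 gf 62.3 F [ 0.5 -0.1 -5.1]
```

Request:
step_arm --pt "-0.015 0.02 0.12 0" --pt "0 0 0.1 0" --pt "0 0 0.07 0" --pt "0 0 0.04 0" --pt "0 0 0.02 0" --pt "0 0 0.01 0" --pt "0 0 0 0" --pt "0 0 0 0"

```text
clock: 19.75
ee_pos: [0.5293, 0.1149, 0.0499]
eef_rot: [[1.0, -0.003, -0.0], [-0.003, -1.0, -0.0], [-0.0, 0.0, -1.0]]
force: [-3.9, -2.1, 5.8]
width: 0.53
grasp_force: 63.8
```

```bash
python3 go.py 530.2 114.5 50 -0.2
```

```text
t 19.75 p [529.3 114.9  49.9] h -0.16 turn 0.005 shift [ 0.021  0.009 -0.002] norm 0.02 w 0.53 gf 63.8 F [-3.9 -2.1  5.8]
```

It's in contact and on target, so release and rise.

Request:
step_arm --pt "0 0 0 0" --pt "0 0 0 0" --pt "0 0 0 0" --pt "0 0 0 0" --pt "0 0 0 0" --pt "0 0 0 0" --pt "0 0 0 0" --gripper 1

```text
clock: 20.45
ee_pos: [0.5295, 0.1149, 0.0491]
eef_rot: [[1.0, -0.003, -0.0], [-0.003, -1.0, -0.0], [-0.0, 0.0, -1.0]]
force: [-0.5, 0.0, -0.6]
width: 0.999
grasp_force: 0.0
```

Request:
step_arm --pt "0 0 -0.2 0" --pt "0 0 -0.4 0" --pt "0 0 -0.6 0" --pt "0 0 -0.6 0" --pt "0 0 -0.6 0" --pt "0 0 -0.6 0" --pt "0 0 -0.3 0" --pt "0 0 0 0" --pt "0 0 0 0"

```text
clock: 21.35
ee_pos: [0.5292, 0.1147, 0.1807]
eef_rot: [[1.0, -0.003, -0.0], [-0.003, -1.0, -0.0], [-0.0, 0.0, -1.0]]
force: [-1.1, 0.2, -0.2]
width: 1.007
grasp_force: 0.0
```

```bash
python3 go.py 497.1 -335.6 180 -5.4
```

```text
t 21.35 p [529.2 114.7 180.7] h -0.17 turn 0.654 shift [ 0.261 11.283  0.016] norm 11.29 w 1.007 gf 0.0 F [-1.1  0.2 -0.2]
```

Request:
step_arm --pt "0 0 0 0.654" --pt "0.015 0.7 0 0" --pt "0.016 0.7 0 0" --pt "0.016 0.7 0 0" --pt "0.016 0.7 0 0" --pt "0.016 0.7 0 0" --pt "0.016 0.7 0 0" --pt "0.016 0.7 0 0" --pt "0.016 0.7 0 0" --pt "0.016 0.7 0 0" --pt "0.016 0.7 0 0" --pt "0.016 0.7 0 0"

```text
clock: 22.55
ee_pos: [0.5065, -0.1933, 0.1795]
eef_rot: [[0.996, -0.094, -0.003], [-0.094, -0.996, 0.001], [-0.003, -0.001, -1.0]]
force: [-0.2, -0.9, 0.3]
width: 1.002
grasp_force: 0.0
```

Request:
step_arm --pt "0.016 0.7 0 0" --pt "0.016 0.7 0 0" --pt "0.016 0.7 0 0" --pt "0.016 0.7 0 0" --pt "0.016 0.5 0 0" --pt "0 0.25 0 0" --pt "0 0 0 0" --pt "0 0 0 0"

```text
clock: 23.35
ee_pos: [0.4974, -0.3327, 0.1804]
eef_rot: [[0.996, -0.093, -0.001], [-0.093, -0.996, 0.001], [-0.001, -0.001, -1.0]]
force: [0.7, 0.1, 0.3]
width: 0.997
grasp_force: 0.0
```

```bash
python3 go.py 497.1 -335.6 50 -5.4; python3 - <<'E'
from vis import *
c=read_camera("top"); M=masks(c["image"])
cv2.imwrite("pics/t3.png",c["image"][:,:,::-1])
print("v3 on k3",rect(c,M["white"],.066,(225,208,282,278)))
V=c["image"].max(2).astype(int)
print("k1 pad",rect(c,np.uint8((V<85)&(M["blue"]==0))*255,.012,(322,196,384,268)))
E
```

```text
t 23.35 p [ 497.4 -332.7  180.4] h -5.35 turn 0.006 shift [0.    0.073 3.26 ] norm 3.26 w 0.997 gf 0.0 F [0.7 0.1 0.3]
v3 on k3 [529.3 113.6 116.2  45.5  -0.7]
k1 pad [559.8 -96.5 133.6  61.6  10.8]
```

View pics/t3.png

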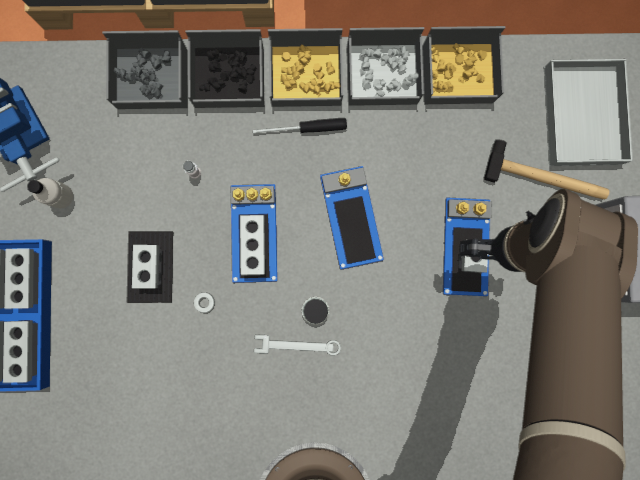

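The three-port body stands mid-pad on kit_3 at (253,246) to within about 1 mm. The kit_1 pad is free at (354,229), and the gripper is above the one-port body at about (470,255).

Request:
step_arm --pt "0 0.073 0 0" --pt "0 0 0.5 0" --pt "0 0 0.6 0" --pt "0 0 0.6 0" --pt "0 0 0.6 0" --pt "0 0 0.4 0" --pt "0 0 0.25 0" --pt "0 0 0 0" --pt "0 0 0 0"

```text
clock: 24.3
ee_pos: [0.4976, -0.3369, 0.0638]
eef_rot: [[0.996, -0.094, 0.001], [-0.094, -0.996, -0.0], [0.001, 0.0, -1.0]]
force: [-0.5, -0.3, -0.5]
width: 0.998
grasp_force: 0.0
```

```bash
python3 go.py 497.1 -335.6 50 -5.4
```

```text
t 24.3 p [ 497.6 -336.9   63.8] h -5.37 turn 0.004 shift [-0.016 -0.03   0.346] norm 0.35 w 0.998 gf 0.0 F [-0.5 -0.3 -0.5]
```

Request:
step_arm --pt "-0.01 -0.03 0.2 0" --pt "0 0 0.13 0" --pt "0 0 0.01 0" --pt "0 0 0 0"

```text
clock: 24.7
ee_pos: [0.4967, -0.3357, 0.0495]
eef_rot: [[0.996, -0.094, -0.0], [-0.094, -0.996, 0.0], [-0.0, -0.0, -1.0]]
force: [-0.6, -0.1, 0.3]
width: 0.997
grasp_force: 0.0
```

Request:
step_arm --pt "0 0 0 0" --pt "0 0 0 0" --pt "0 0 0 0" --pt "0 0 0 0" --pt "0 0 0 0" --pt "0 0 0 0" --pt "0 0 0 0" --pt "0 0 0 0" --pt "0 0 0 0" --pt "0 0 0 0" --gripper 0

```text
clock: 25.7
ee_pos: [0.4971, -0.3358, 0.05]
eef_rot: [[0.996, -0.094, 0.001], [-0.094, -0.996, -0.0], [0.001, 0.0, -1.0]]
force: [-0.3, -0.4, 5.8]
width: 0.529
grasp_force: 62.8
```

Request:
step_arm --pt "0 0 -0.2 0" --pt "0 0 -0.35 0" --pt "0 0 -0.45 0" --pt "0 0 -0.5 0" --pt "0 0 -0.5 0" --pt "0 0 -0.5 0" --pt "0 0 -0.4 0" --pt "0 0 -0.3 0" --pt "0 0 0 0" --pt "0 0 0 0"

```text
clock: 26.7
ee_pos: [0.4965, -0.3356, 0.1774]
eef_rot: [[0.996, -0.094, -0.0], [-0.094, -0.996, 0.0], [-0.0, -0.0, -1.0]]
force: [0.8, -0.1, -3.2]
width: 0.529
grasp_force: 62.0
```

```bash
python3 go.py 559.8 -96.4 180 10.75
```

```text
t 26.7 p [ 496.5 -335.6  177.4] h -5.4 turn -2.018 shift [ 2.67  -5.58  -0.065] norm 6.19 w 0.529 gf 62.0 F [ 0.8 -0.1 -3.2]
```

Request:
step_arm --pt "0 0 0 -0.4" --pt "0 0 0 -0.6" --pt "0 0 0 -0.6" --pt "0 0 0 -0.418" --pt "0.12 -0.25 0 0" --pt "0.24 -0.5 0 0" --pt "0.285 -0.6 0 0" --pt "0.285 -0.6 0 0" --pt "0.285 -0.6 0 0" --pt "0.285 -0.6 0 0" --pt "0.285 -0.6 0 0" --pt "0.285 -0.6 0 0"

```text
clock: 27.9
ee_pos: [0.5454, -0.1471, 0.1769]
eef_rot: [[0.983, 0.185, -0.001], [0.185, -0.983, 0.001], [-0.001, -0.001, -1.0]]
force: [1.0, 0.1, -3.4]
width: 0.532
grasp_force: 62.0
```

Request:
step_arm --pt "0.285 -0.6 0 0" --pt "0.2 -0.4 0 0" --pt "0.1 -0.22 0 0" --pt "0 0 0 0" --pt "0 0 0 0" --pt "0 0 0 0"

```text
clock: 28.5
ee_pos: [0.5592, -0.0985, 0.1774]
eef_rot: [[0.983, 0.184, -0.001], [0.184, -0.983, -0.001], [-0.001, 0.001, -1.0]]
force: [0.8, -0.2, -4.5]
width: 0.531
grasp_force: 62.1
```

```bash
python3 go.py 559.8 -96.4 50 10.75; python3 - <<'E'
from vis import *
c=read_camera("top"); M=masks(c["image"]); V=c["image"].max(2).astype(int)
print("k2 pad",rect(c,np.uint8((V<85)&(M["blue"]==0))*255,.012,(448,222,488,294)),"blue",rect(c,M["blue"],.01,(438,192,498,302)))
E
```

```text
t 28.5 p [559.2 -98.5 177.4] h 10.62 turn -0.016 shift [ 0.025 -0.048  3.184] norm 3.18 w 0.531 gf 62.1 F [ 0.8 -0.2 -4.5]
k2 pad [ 489.3 -326.6  139.1   70.    -4.2] blue [ 519.7 -331.6  206.2   94.7   -2.7]
```

Request:
step_arm --pt "0.02 -0.04 0.2 -0.016" --pt "0 0 0.5 0" --pt "0 0 0.5 0" --pt "0 0 0.5 0" --pt "0 0 0.5 0" --pt "0 0 0.4 0" --pt "0 0 0.25 0" --pt "0 0 0 0" --pt "0 0 0 0" --pt "0 0 0 0"

```text
clock: 29.55
ee_pos: [0.5608, -0.0954, 0.0645]
eef_rot: [[0.982, 0.189, 0.002], [0.189, -0.982, -0.0], [0.002, 0.001, -1.0]]
force: [0.3, -0.2, -3.0]
width: 0.533
grasp_force: 61.9
```

```bash
python3 go.py 559.8 -96.4 50 10.75
```

```text
t 29.55 p [560.8 -95.4  64.5] h 10.87 turn 0.015 shift [-0.029  0.02   0.361] norm 0.36 w 0.533 gf 61.9 F [ 0.3 -0.2 -3. ]
```

Request:
step_arm --pt "-0.01 0.015 0.12 0.01" --pt "0 0 0.1 0" --pt "0 0 0.07 0" --pt "0 0 0.04 0" --pt "0 0 0.02 0" --pt "0 0 0.01 0" --pt "0 0 0 0" --pt "0 0 0 0"

```text
clock: 30.35
ee_pos: [0.5596, -0.0959, 0.05]
eef_rot: [[0.982, 0.187, -0.0], [0.187, -0.982, -0.0], [-0.0, 0.0, -1.0]]
force: [-4.2, 0.6, 6.4]
width: 0.526
grasp_force: 63.3
```

```bash
python3 go.py 559.8 -96.4 50 10.75
```

```text
t 30.35 p [559.6 -95.9  50. ] h 10.8 turn 0.006 shift [ 0.002  0.012 -0.   ] norm 0.01 w 0.526 gf 63.3 F [-4.2  0.6  6.4]
```

Request:
step_arm --pt "0 0 0 0" --pt "0 0 0 0" --pt "0 0 0 0" --pt "0 0 0 0" --pt "0 0 0 0" --pt "0 0 0 0" --pt "0 0 0 0" --gripper 1

```text
clock: 31.05
ee_pos: [0.5598, -0.096, 0.0491]
eef_rot: [[0.982, 0.187, -0.0], [0.187, -0.982, -0.0], [-0.0, -0.0, -1.0]]
force: [-1.0, -0.3, 0.4]
width: 0.997
grasp_force: 0.0
```

Request:
step_arm --pt "0 0 -0.2 0" --pt "0 0 -0.4 0" --pt "0 0 -0.6 0" --pt "0 0 -0.6 0" --pt "0 0 -0.6 0" --pt "0 0 -0.6 0" --pt "0 0 -0.3 0" --pt "0 0 0 0" --pt "0 0 0 0"

```text
clock: 31.95
ee_pos: [0.5594, -0.096, 0.1807]
eef_rot: [[0.982, 0.187, -0.001], [0.187, -0.982, -0.0], [-0.001, -0.0, -1.0]]
force: [-0.6, -0.2, 1.0]
width: 1.003
grasp_force: 0.0
```

```bash
python3 go.py 491.4 331 180 -1.3; python3 - <<'E'
from vis import *
c=read_camera("top"); V=c["image"].max(2).astype(int); M=masks(c["image"])
print(V[250,440:496].tolist())
cv2.imwrite("pics/k2.png",cv2.resize(c["image"][185:305,430:505],(500,800)[:2] if 0 else (375,600),interpolation=cv2.INTER_NEAREST)[:,:,::-1])
print("k2 pad",rect(c,np.uint8((V<62)&(M["blue"]==0))*255,.012,(450,222,486,292)),"blue",rect(c,M["blue"],.01,(438,192,498,302)))
E
```

```text
t 31.95 p [559.4 -96.  180.7] h 10.79 turn 1.512 shift [ -1.942 -10.634   0.016] norm 10.81 w 1.003 gf 0.0 F [-0.6 -0.2  1. ]
[81, 79, 152, 167, 111, 186, 204, 206, 206, 206, 206, 206, 132, 53, 52, 50, 51, 52, 52, 51, 52, 51, 51, 52, 51, 52, 52, 52, 53, 52, 50, 52, 52, 51, 51, 51, 53, 52, 52, 51, 52, 53, 189, 203, 203, 203, 202, 202, 203, 171, 163, 161, 162, 164, 167, 165]
k2 pad [ 492.  -331.2  132.6   61.3   -4. ] blue [ 519.7 -331.5  206.2   94.9   -2.7]
```

View pics/k2.png

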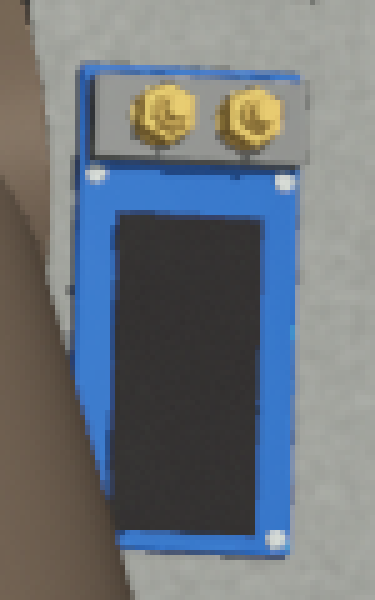

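The crop shows the kit_2 pad nearly bare, with the arm hiding its lower left corner. I'll measure it again when the arm is over the mat.

Request:
step_arm --pt "0 0 0 0.75" --pt "0 0 0 0.762" --pt "-0.128 -0.7 0 0" --pt "-0.128 -0.7 0 0" --pt "-0.128 -0.7 0 0" --pt "-0.128 -0.7 0 0" --pt "-0.128 -0.7 0 0" --pt "-0.128 -0.7 0 0" --pt "-0.128 -0.7 0 0" --pt "-0.128 -0.7 0 0" --pt "-0.128 -0.7 0 0" --pt "-0.128 -0.7 0 0"

```text
clock: 33.2
ee_pos: [0.514, 0.186, 0.1797]
eef_rot: [[1.0, -0.023, -0.002], [-0.023, -1.0, -0.001], [-0.002, 0.001, -1.0]]
force: [0.5, 0.9, -0.5]
width: 0.996
grasp_force: 0.0
```

Request:
step_arm --pt "-0.128 -0.7 0 0" --pt "-0.128 -0.7 0 0" --pt "-0.128 -0.7 0 0" --pt "-0.128 -0.7 0 0" --pt "-0.128 -0.7 0 0" --pt "-0.02 -0.13 0 0" --pt "0 0 0 0" --pt "0 0 0 0"

```text
clock: 34.0
ee_pos: [0.492, 0.3294, 0.1802]
eef_rot: [[1.0, -0.024, -0.001], [-0.024, -1.0, -0.002], [-0.001, 0.002, -1.0]]
force: [-0.1, 0.0, 0.1]
width: 0.996
grasp_force: 0.0
```

```bash
python3 go.py 491.4 331 42.2 -1.3; python3 - <<'E'
from vis import *
c=read_camera("top"); V=c["image"].max(2).astype(int); M=masks(c["image"])
print("k2 pad",rect(c,np.uint8((V<85)&(M["blue"]==0))*255,.012,(450,222,486,292)),"blue",rect(c,M["blue"],.01,(438,192,498,302)))
# angle/centre by point moments of the pad
m=np.zeros_like(V); m[222:292,450:487]=((V<85)&(M["blue"]==0))[222:292,450:487]
v,u=np.nonzero(m); w=ray(c,np.c_[u,v],.012)[:,:2]*1000; C=np.cov(w.T); print(w.mean(0),np.degrees(.5*np.arctan2(2*C[0,1],C[0,0]-C[1,1])))
print("v1 on k1",rect(c,M["white"],.066,(322,200,384,262)))
E
```

```text
t 34.0 p [492.  329.4 180.2] h -1.35 turn -0.006 shift [-0.015 -0.039  3.449] norm 3.45 w 0.996 gf 0.0 F [-0.1  0.   0.1]
k2 pad [ 492.  -330.9  133.8   62.1   -3.8] blue [ 519.6 -332.   205.9   95.4   -4. ]
[ 491.60211712 -330.97281775] -4.014033616146317
v1 on k1 [559.9 -96.4  62.   46.1  10.8]
```

Request:
step_arm --pt "-0.015 -0.039 0.2 0" --pt "0 0 0.5 0" --pt "0 0 0.6 0" --pt "0 0 0.6 0" --pt "0 0 0.6 0" --pt "0 0 0.4 0" --pt "0 0 0.2 0" --pt "0 0 0 0" --pt "0 0 0 0"

```text
clock: 34.95
ee_pos: [0.4917, 0.3327, 0.0578]
eef_rot: [[1.0, -0.023, 0.001], [-0.023, -1.0, 0.001], [0.001, -0.001, -1.0]]
force: [0.9, 0.7, -0.9]
width: 1.002
grasp_force: 0.0
```

```bash
python3 go.py 491.4 331 42.2 -1.3
```

```text
t 34.95 p [491.7 332.7  57.8] h -1.31 turn -0.001 shift [-0.007  0.043  0.391] norm 0.39 w 1.002 gf 0.0 F [ 0.9  0.7 -0.9]
```

Request:
step_arm --pt "0 0.03 0.2 0" --pt "0 0 0.15 0" --pt "0 0 0.03 0" --pt "0 0 0 0"

```text
clock: 35.35
ee_pos: [0.4911, 0.3312, 0.0417]
eef_rot: [[1.0, -0.023, -0.0], [-0.023, -1.0, -0.0], [-0.0, 0.0, -1.0]]
force: [0.1, -0.5, -0.7]
width: 0.998
grasp_force: 0.0
```

Request:
step_arm --pt "0 0 0 0" --pt "0 0 0 0" --pt "0 0 0 0" --pt "0 0 0 0" --pt "0 0 0 0" --pt "0 0 0 0" --pt "0 0 0 0" --pt "0 0 0 0" --pt "0 0 0 0" --pt "0 0 0 0" --gripper 0

```text
clock: 36.35
ee_pos: [0.4915, 0.3316, 0.0424]
eef_rot: [[1.0, -0.023, 0.001], [-0.023, -1.0, 0.0], [0.001, -0.0, -1.0]]
force: [0.0, -0.1, 5.5]
width: 0.53
grasp_force: 62.8
```

Request:
step_arm --pt "0 0 -0.2 0" --pt "0 0 -0.35 0" --pt "0 0 -0.45 0" --pt "0 0 -0.5 0" --pt "0 0 -0.5 0" --pt "0 0 -0.5 0" --pt "0 0 -0.5 0" --pt "0 0 -0.4 0" --pt "0 0 -0.1 0" --pt "0 0 0 0" --pt "0 0 0 0"

```text
clock: 37.45
ee_pos: [0.4908, 0.3308, 0.1812]
eef_rot: [[1.0, -0.023, -0.001], [-0.023, -1.0, -0.001], [-0.001, 0.001, -1.0]]
force: [-0.0, 0.7, -4.3]
width: 0.53
grasp_force: 62.3
```

```bash
python3 go.py 491.8 -330.4 180 -3.9
```

```text
t 37.45 p [490.8 330.8 181.2] h -1.3 turn 0.325 shift [ 1.15  16.489  0.029] norm 16.53 w 0.53 gf 62.3 F [-0.   0.7 -4.3]
```

Request:
step_arm --pt "0 0 0 0.325" --pt "0.017 0.25 0 0" --pt "0.03 0.45 0 0" --pt "0.042 0.6 0 0" --pt "0.042 0.6 0 0" --pt "0.042 0.6 0 0" --pt "0.042 0.6 0 0" --pt "0.042 0.6 0 0" --pt "0.042 0.6 0 0" --pt "0.042 0.6 0 0" --pt "0.042 0.6 0 0" --pt "0.042 0.6 0 0"

```text
clock: 38.65
ee_pos: [0.4908, 0.0838, 0.1817]
eef_rot: [[0.998, -0.068, -0.001], [-0.068, -0.998, -0.001], [-0.001, 0.001, -1.0]]
force: [-1.4, -0.7, -4.4]
width: 0.53
grasp_force: 62.3
```

Request:
step_arm --pt "0.042 0.6 0 0" --pt "0.042 0.6 0 0" --pt "0.042 0.6 0 0" --pt "0.042 0.6 0 0" --pt "0.042 0.6 0 0" --pt "0.042 0.6 0 0" --pt "0.042 0.6 0 0" --pt "0.042 0.6 0 0" --pt "0.042 0.6 0 0" --pt "0.042 0.6 0 0" --pt "0.042 0.6 0 0" --pt "0.042 0.6 0 0"

```text
clock: 39.85
ee_pos: [0.4904, -0.2042, 0.1817]
eef_rot: [[0.998, -0.068, -0.001], [-0.068, -0.998, -0.0], [-0.001, 0.0, -1.0]]
force: [0.3, 0.3, -3.6]
width: 0.53
grasp_force: 62.3
```

Request:
step_arm --pt "0.042 0.6 0 0" --pt "0.042 0.6 0 0" --pt "0.042 0.6 0 0" --pt "0.042 0.6 0 0" --pt "0.03 0.4 0 0" --pt "0.02 0.25 0 0" --pt "0.01 0.14 0 0" --pt "0 0 0 0" --pt "0 0 0 0" --pt "0 0 0 0"

```text
clock: 40.85
ee_pos: [0.4929, -0.3287, 0.182]
eef_rot: [[0.998, -0.066, 0.0], [-0.066, -0.998, 0.001], [0.0, -0.001, -1.0]]
force: [0.2, 0.8, -3.7]
width: 0.529
grasp_force: 62.3
```

```bash
python3 go.py 491.8 -330.4 50 -3.9
```

```text
t 40.85 p [ 492.9 -328.7  182. ] h -3.8 turn 0.012 shift [-0.025  0.044  3.301] norm 3.3 w 0.529 gf 62.3 F [ 0.2  0.8 -3.7]
```

Request:
step_arm --pt "-0.025 0.044 0.2 0.01" --pt "0 0 0.5 0" --pt "0 0 0.5 0" --pt "0 0 0.5 0" --pt "0 0 0.5 0" --pt "0 0 0.4 0" --pt "0 0 0.3 0" --pt "0 0 0 0" --pt "0 0 0 0" --pt "0 0 0 0"

```text
clock: 41.85
ee_pos: [0.4921, -0.3319, 0.0669]
eef_rot: [[0.998, -0.069, 0.001], [-0.069, -0.998, -0.001], [0.001, 0.001, -1.0]]
force: [0.6, 0.3, -4.0]
width: 0.531
grasp_force: 62.1
```

```bash
python3 go.py 491.8 -330.4 50 -3.9
```

```text
t 41.85 p [ 492.1 -331.9   66.9] h -3.97 turn -0.009 shift [-0.01  -0.038  0.423] norm 0.42 w 0.531 gf 62.1 F [ 0.6  0.3 -4. ]
```

Request:
step_arm --pt "0 -0.025 0.15 0" --pt "0 0 0.13 0" --pt "0 0 0.07 0" --pt "0 0 0.04 0" --pt "0 0 0.02 0" --pt "0 0 0.01 0" --pt "0 0 0 0" --pt "0 0 0 0"

```text
clock: 42.65
ee_pos: [0.4913, -0.3305, 0.0504]
eef_rot: [[0.998, -0.069, -0.0], [-0.069, -0.998, 0.0], [-0.0, 0.0, -1.0]]
force: [-4.9, 3.4, 9.1]
width: 0.53
grasp_force: 63.8
```

```bash
python3 go.py 491.8 -330.4 50 -3.9
```

```text
t 42.65 p [ 491.3 -330.5   50.4] h -3.98 turn -0.01 shift [ 0.013 -0.002  0.01 ] norm 0.02 w 0.53 gf 63.8 F [-4.9  3.4  9.1]
```

Contact again. I'll release, rise, and back off towards the start side so all three can be checked.

Request:
step_arm --pt "0 0 0 0" --pt "0 0 0 0" --pt "0 0 0 0" --pt "0 0 0 0" --pt "0 0 0 0" --pt "0 0 0 0" --pt "0 0 0 0" --gripper 1

```text
clock: 43.35
ee_pos: [0.4916, -0.3306, 0.0491]
eef_rot: [[0.998, -0.069, -0.0], [-0.069, -0.998, 0.0], [-0.0, 0.0, -1.0]]
force: [-0.0, -0.9, -0.3]
width: 1.001
grasp_force: 0.0
```

Request:
step_arm --pt "0 0 -0.2 0" --pt "0 0 -0.4 0" --pt "0 0 -0.6 0" --pt "0 0 -0.6 0" --pt "0 0 -0.6 0" --pt "0 0 -0.6 0" --pt "0 0 -0.6 0" --pt "0 0 -0.4 0" --pt "0 0 0 0"

```text
clock: 44.25
ee_pos: [0.4928, -0.3313, 0.2124]
eef_rot: [[0.998, -0.069, 0.004], [-0.069, -0.998, -0.003], [0.005, 0.002, -1.0]]
force: [0.4, -0.7, 0.3]
width: 0.999
grasp_force: 0.0
```

Request:
step_arm --pt "-0.4 0.5 0 0" --pt "-0.4 0.6 0 0" --pt "-0.4 0.6 0 0" --pt "-0.4 0.6 0 0" --pt "-0.4 0.6 0 0" --pt "-0.4 0.6 0 0" --pt "-0.4 0.6 0 0" --pt "-0.4 0.6 0 0" --pt "-0.3 0.5 0 0" --pt "0 0 0 0" --pt "0 0 0 0" --pt "0 0 0 0"

```text
clock: 45.45
ee_pos: [0.3383, -0.5273, 0.2087]
eef_rot: [[0.998, -0.068, 0.0], [-0.068, -0.998, 0.001], [0.0, -0.001, -1.0]]
force: [-0.2, 0.4, 0.8]
width: 1.0
grasp_force: 0.0
```

```bash
python3 - <<'E'
from vis import *
c=read_camera("top"); M=masks(c["image"])
for n,b in (("v3 on k3",(225,208,282,278)),("v1 on k1",(322,200,384,262)),("v2 on k2",(440,222,496,292))): print(n,rect(c,M["white"],.066,b))
cv2.imwrite("pics/t4.png",c["image"][:,:,::-1]); s=read_camera("side"); cv2.imwrite("pics/s4.png",s["image"][:,:,::-1])
E
```

```text
v3 on k3 [529.3 113.6 116.2  45.5  -0.7]
v1 on k1 [559.9 -96.3  61.7  46.2  10.2]
v2 on k2 [ 491.1 -331.1   85.8   46.1   -4.6]
```

View pics/t4.png

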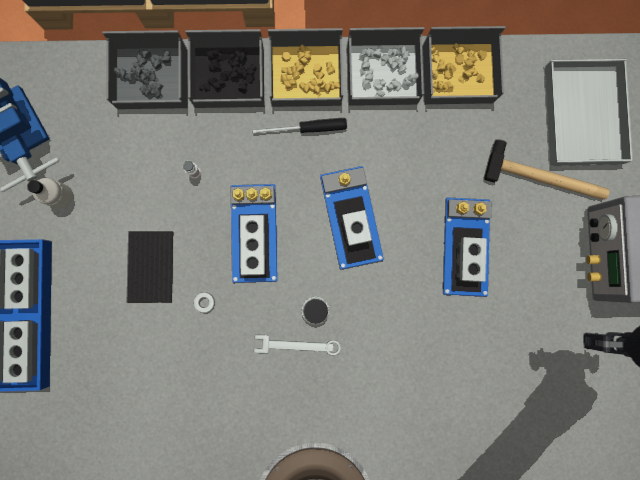

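View pics/s4.png

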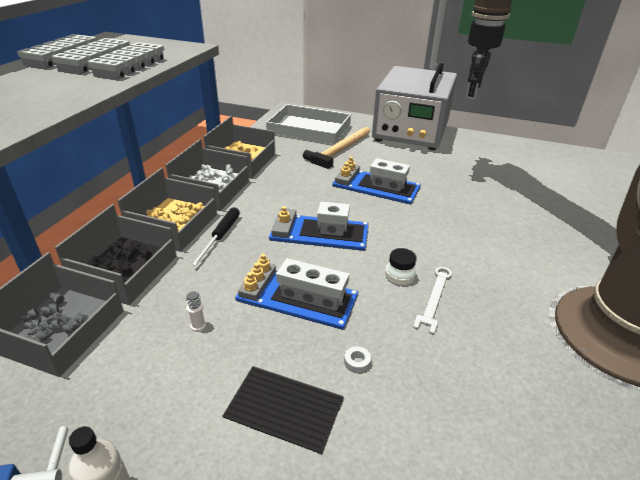

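Both views show every body upright mid-pad on its own board: three-port at (253,246), one-port at (357,228) and two-port at (472,258). They are within about 1 mm and 1° of the pads. The mat is empty, and the jar (315,311), ring (204,302) and plug (191,172) haven't moved.

```bash
python3 -c "
from rig import job_done; print(job_done())"
```

```text
the job is handed in; nothing more can be done
None
```

The job is handed in: all three valve bodies stand upright on their own boards, within about 1 mm and 1° of pad centre by the top camera, with the jar and both gauges left where they were.

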